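# Sort sealed objective capsules by weight

## Task

Two sealed black capsules with white caps stand on the microscope bench, and only their weight tells whether a lens is inside. Lift each one to feel its weight, then stand a full (heavy) one upright in the green tray and an empty (light) one upright in the orange tray; both may belong in the same tray. Set them down gently: do not let one drop, and leave both released and standing still.

Things in the scene. Friction and masses are not known exactly. Their poses are not given: they have to be found in the camera images.
- capsule_a: upright sealed capsule: opaque black tube, white cap, round, 48 mm diameter, 82 mm tall. Origin: centre of underside, z up. Weighs 0.5 to 0.9 N empty, 3.3 to 4.6 N full; contents may shift a few mm. Full or empty look the same and the name tells nothing: both, one or neither may be full. Grip with 20 to 40 N about 50 mm above the underside.
- capsule_b: second capsule, same look: upright sealed capsule: opaque black tube, white cap, round, 48 mm diameter, 82 mm tall. Origin: centre of underside, z up. Weighs 0.5 to 0.9 N empty, 3.3 to 4.6 N full; contents may shift a few mm. Full or empty look the same and the name tells nothing: both, one or neither may be full. Grip with 20 to 40 N about 50 mm above the underside.
- tray_green: green shallow open tray, fixed to the bench, 110 mm (its x) by 180 mm (its y) outside, 18 mm high, walls and floor 4 mm thick. Origin: centre of underside, on the bench, z up. Holds both capsules side by side along its y (42 mm either side of the centre). For full capsules.
- tray_orange: orange shallow open tray, fixed to the bench, 110 mm (its x) by 180 mm (its y) outside, 18 mm high, walls and floor 4 mm thick. Origin: centre of underside, on the bench, z up. Holds both capsules side by side along its y (42 mm either side of the centre). For empty capsules.
Things that resemble listed ones, but are neither listed nor needed, are in the scene too. What is shaped like the capsule_b but pink or red is not meant.

How it is judged (in metres and radians):
At the end, for the whole second after the job is handed in: Each capsule stands upright (within 10 degrees), at rest, on the floor of a tray: any spot inside the walls, a capsule that weighs more than 2 N on the green tray, one that weighs less on the orange tray (((x of capsule_a in the frame of tray_green between -0.035 and 0.035 m and y of capsule_a in the frame of tray_green between -0.07 and 0.07 m and z of capsule_a in the frame of tray_green below 0.012 m and contact force between capsule_a and tray_green above 2 N) or (x of capsule_a in the frame of tray_orange between -0.035 and 0.035 m and y of capsule_a in the frame of tray_orange between -0.07 and 0.07 m and z of capsule_a in the frame of tray_orange below 0.012 m and contact force between capsule_a and tray_orange between 0.2 and 2 N)) and angle between each of capsule_a, capsule_b's own z axis and vertical below 0.17 rad and linear speed of each of capsule_a, capsule_b below 0.02 m/s and ((x of capsule_b in the frame of tray_green between -0.035 and 0.035 m and y of capsule_b in the frame of tray_green between -0.07 and 0.07 m and z of capsule_b in the frame of tray_green below 0.012 m and contact force between capsule_b and tray_green above 2 N) or (x of capsule_b in the frame of tray_orange between -0.035 and 0.035 m and y of capsule_b in the frame of tray_orange between -0.07 and 0.07 m and z of capsule_b in the frame of tray_orange below 0.012 m and contact force between capsule_b and tray_orange between 0.2 and 2 N))); the robot touches nothing.
It fails at once if a capsule is dropped: it moves faster than 0.7 m/s (a free fall of about 25 mm) while the fingers do not hold it ((linear speed of capsule_a above 0.7 m/s and contact force between capsule_a and the fingers below 0.05 N) or (linear speed of capsule_b above 0.7 m/s and contact force between capsule_b and the fingers below 0.05 N)).
It also fails if it takes over 61 s, if anything falls off the work surface, if the arm or the gripper's body presses on something with over 40 N, if the wrist force passes 120 N, or if a joint passes its speed limit or range.

## Robot

A 6-joint arm with a two-finger parallel gripper is mounted at the origin on the work surface. World frame = base frame: x ahead of the robot, y to its left, z up, the work surface at z = 0. Lengths are in mm, angles in degrees, forces in N, time in s.
With the tool pointing down it reaches from about 350 to 850 mm from the base axis. Payload 8.1 kg.
Tool frame: the origin (TCP) lies at the very end of the fingers, on their centre line; the grasp point (between the pads) lies 19 mm behind it (tcp_to_grasp is the distance from the TCP to the grasp point, in mm); z points along the fingers, x is the direction in which the jaws open and shut, and the axes are right-handed (so a half turn about z gives the same grasp; the last joint's range is limited). The gripper opens to 85 mm and grips with 20 to 120 N. Pads are 22 mm wide; open, the fingers measure 114 mm over their backs; the gripper's body (76 mm by 85 mm) begins 54 mm behind the grasp point. The pads swing forward as they close: fully open they stand 13 mm farther back than shut.
Start: joints at [64.893, 7.471, 85.268, -0, 87.261, -4.893], TCP at [207.295, 563.058, 231.292] pointing down, gripper open.
Joint ranges: [-169.43, 169.43], [-51.17, 129.36], [1.28, 143.12], [-76.62, 256.62], [0, 156.53], [-152.29, 152.29]. Speed limits (degrees/s): [136.94, 136.94, 159.86, 180, 180, 180].

## Interface

Orientations are given as [roll, pitch, yaw] about the fixed x, y, z axes, in that order (R = Rz(yaw) Ry(pitch) Rx(roll)).
In Python, from bench import * gives the robot as it stands. The module is installed in compiled form; this text tells all that it offers.
- The arm moves only by the tool apply_moves, never from a script. Its argument "targets" is text: rows parted by semicolons, each of 7 numbers parted by spaces: the turn, a rotation vector about the tool's x, y, z in rad, then the shift along the tool's x, y, z in cm, then the finger opening in cm, from 0 to 8.54. A call has exactly 5 rows; each row is the pose to reach, as a shift and turn from the pose commanded when the call began, along the tool's axes at that moment; what a row does not reach only later rows make up. A row lasts 1/10 s, in which the tool goes at most 50 mm and 8.59 degrees, less where a joint would pass 70% of its speed; a pose out of reach is approached as far as the arm can. A call with a gripper value outside its range is refused whole. The fingers move at their own pace and stop on an object; "force" is the grip in N (left out, the last holds). Time passes only in rows, so rows that repeat a pose let the fingers close, or fill a call up. It gives the time, the measured TCP pose, the force and the opening at its end, in the units of the state.
- sense(): the state, without advancing time (a new reading comes with each control period).
- snapshot(name): name is "scene" or "top" or "wrist"; returns the picture (480x640x3 uint8, red, green, blue); there is no depth.
- camera_model(name): a dict with "fx", "fy", "cx", "cy" (pixels), "k1" (the pictures are not rectified: a ray, as slopes to the right and down, at radius r is drawn at 1 + k1 r^2 times it, then the intrinsics apply), "position" and "attitude" of the camera in the world; the wrist camera has in their place "T_tool_cam" (4x4, takes a point from camera to tool coordinates, whose origin is the TCP and whose axes are the tool frame's). Camera axes: x right, y up, looking along -z (the intrinsics and any distortion apply to the point x, -y, -z); pixel columns grow to the right and rows downward; lengths in mm; the calibration is good to about 2 mm. A picture is of the moment at which its call begins: read the wrist's pose just before it. camera_model takes no time and is no camera call.
- hand_in(): hands the job in, once; it reports no verdict.
Trained networks look in the newest picture that a camera, given by its name, has taken for a name from the list of things; names that differ only in an ending like _2 or _b are one class to them, and where a whole thing is asked for, a point or a joint stands for the part that bears it (a point fixed in the world has none). Each returns a list of dicts, best first, with "confidence" (0 to 1); they miss things now and then, are a little off and sometimes report something else, mostly with a low value. They report only what shows in the picture. A call takes as long as a camera call. They do not tell look-alikes from the thing itself.
- recognise(camera, query): "at" ([row, column] in pixels, amid what is visible of it).
- place_of(camera, query): "at" ([row, column] in pixels: a listed point, or the origin of a listed thing).
The state is a dict: "time": time; "joint_pos": joint angles; "qd": joint speeds; "joint_efforts": joint torques, N m; "tool_pos": TCP position; "tcp_rot": TCP orientation; "ft_force": force on the tool from outside, world axes, zero at the start; "wrist_torque": the same for the moment, N m; "finger_gap": finger opening in mm.
Only numpy, scipy, OpenCV 4.12 (cv2) and the standard library are available. Lean on these libraries where they do the work, as an engineer would, in place of code of your own. Each camera call takes 0.05 s, during which the arm holds its last target. There are 200 camera calls.

## Working session

There is one attempt and no reset: what is moved stays moved. The work goes in short steps, Python scripts to look and compute and a tool call to move; the robot and the scene stay as the last step left them, time stands still between calls to the robot, and variables do not carry over. Pictures are saved under pics/ and viewed, about 8 in all and at most 12, crops included, and the job is handed in when it is done.

Besides the shell and the picture viewer there is one more tool, called after ">>>" as name(argument=value, ...) on one line, values as JSON. apply_moves: Moves the arm, as the interface text tells. Its arguments: {"type":"object","properties":{"targets":{"type":"string"},"force":{"type":"number"}},"required":["targets"]}

```bash
mkdir -p pics; cat > h.py <<'E'
from bench import *
import numpy as np, cv2
from scipy.spatial.transform import Rotation as R
def tool_T(s):
    T=np.eye(4);T[:3,:3]=R.from_euler('xyz',s['tcp_rot'],degrees=True).as_matrix();T[:3,3]=s['tool_pos'];return T
def ray(cam,at,T=None):
    m=camera_model(cam)
    K=np.array([[m['fx'],0,m['cx']],[0,m['fy'],m['cy']],[0,0,1]],float)
    p=cv2.undistortPoints(np.array([[[at[1],at[0]]]],float),K,np.array([m['k1'],0,0,0.]))[0,0]
    d=np.array([p[0],-p[1],-1])
    if 'T_tool_cam' in m:
        C=T@np.array(m['T_tool_cam']);return C[:3,3],C[:3,:3]@d
    A=np.array(m['attitude'],float)
    A=A if A.shape==(3,3) else R.from_euler('xyz',A,degrees=True).as_matrix()
    return np.array(m['position']),A@d
def hit(cam,at,z,T=None):
    o,d=ray(cam,at,T);return o+d*(z-o[2])/d[2]
def save(cam,name):
    i=snapshot(cam);cv2.imwrite('pics/'+name,cv2.cvtColor(i,cv2.COLOR_RGB2BGR));return i
E
python3 - <<'E'
from h import *
s=sense();print(s)
for c in('scene','top'):
    print(camera_model(c)); save(c,c+'0.png')
    for q in('capsule_a','tray_green','tray_orange'):
        for d in place_of(c,q): print(c,q,d, hit(c,d['at'],0).round(0))
print(camera_model('wrist'))
a,b=cv2.imread('pics/scene0.png'),cv2.imread('pics/top0.png')
E
```

```text
{'time': 0.0, 'joint_pos': array([ 6.48919633e+01,  7.51847385e+00,  8.53300184e+01,  1.85506736e-03,
        8.72628649e+01, -4.89264397e+00]), 'qd': array([ 0.09660003, -0.11520418,  0.01243121,  0.0334431 ,  0.14924962,
        0.0678354 ]), 'joint_efforts': array([ 4.03128724e-03, -5.69392741e+01, -5.00563395e+01, -1.31839175e-05,
        1.49739330e-02,  4.22630558e-05]), 'tool_pos': array([207.05248198, 562.537993  , 230.20228236]), 'tcp_rot': array([-1.79988656e+02,  1.10793362e-01,  6.97845279e+01]), 'ft_force': array([ 0.18999734, -0.30749765,  0.16051508]), 'wrist_torque': array([ 0.00976954,  0.006534  , -0.02470767]), 'finger_gap': 85.64945881303011}
{'fx': 573.4716359152426, 'fy': 573.4716359152426, 'cx': 319.89686724930306, 'cy': 236.794120231114, 'k1': -0.08856470439509274, 'position': array([1075.98319727,  296.87826047,  641.16048617]), 'attitude': array([ 46.68087226,  -0.7020561 , 117.24252507])}
scene capsule_a {'at': [210.1, 341.7], 'confidence': 0.95} [391.  -5.   0.]
scene capsule_a {'at': [189.7, 286.1], 'confidence': 0.89} [ 387. -117.    0.]
scene capsule_a 
[... 1030 characters left out ...]
{'at': [307.0, 334.6], 'confidence': 0.73} [394. -16.   0.]
top tray_green {'at': [176.6, 442.6], 'confidence': 0.65} [ 598. -190.    0.]
top tray_orange {'at': [157.1, 213.1], 'confidence': 0.56} [630. 176.   0.]
{'fx': 331.6386998590382, 'fy': 331.6386998590382, 'cx': 324.27635003689045, 'cy': 238.54419614143393, 'k1': 0.006515847139205515, 'T_tool_cam': array([[ 9.99999527e-01,  2.91866695e-04, -9.28267103e-04,
         8.60739109e-01],
       [ 3.70453301e-06, -9.55091778e-01, -2.96310134e-01,
        -7.54429169e+01],
       [-9.73063337e-04,  2.96309990e-01, -9.55091327e-01,
        -1.41928526e+02],
       [ 0.00000000e+00,  0.00000000e+00,  0.00000000e+00,
         1.00000000e+00]])}
```

View pics/scene0.png

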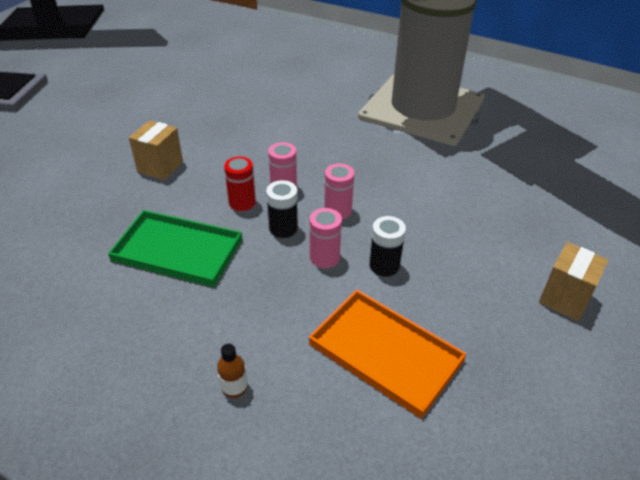

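View pics/top0.png

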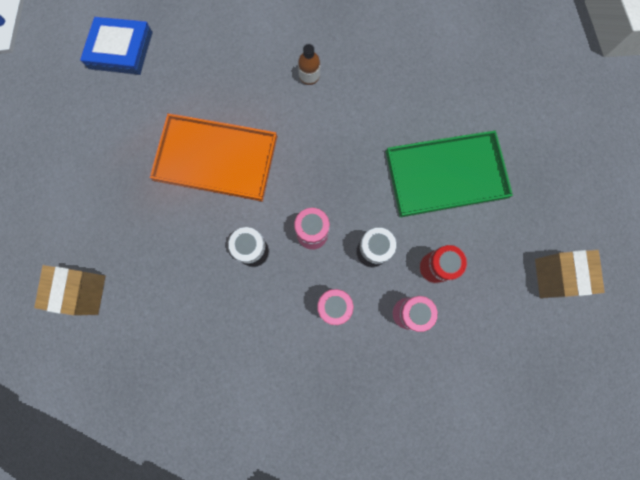

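The scene shows two black, white-capped capsules: near scene (388,245) / top (246,245), and scene (282,208) / top (378,246), given as (col,row). The pink and red ones are look-alikes. The green and orange trays stand ahead. I'll measure the caps and trays by colour.

```bash
python3 - <<'E'
from h import *
for cam,cs in(('top',[(245,246),(246,378)]),('scene',[(231,388),(196,282)])):
    i=cv2.imread(f'pics/{cam}0.png').astype(int);b,g,r=i[...,0],i[...,1],i[...,2]
    for (y,x) in cs:
        m=np.zeros(b.shape,np.uint8);m[y-25:y+25,x-25:x+25]=1
        w=((i.min(2)>170)&(m>0))
        ys,xs=np.nonzero(w)
        # top disc: hull ellipse (top cam)
        (cx,cy),ax,_=cv2.fitEllipse(cv2.convexHull(np.c_[xs,ys].astype(np.int32)))
        print(cam,'cap',cx,cy,ax,hit(cam,(cy,cx),82).round(1))
    for n,mk in(('green',(g>90)&(r<60)&(b<90)),('orange',(r>190)&(b<60)&(g>70)&(g<170))):
        k,l,st,ce=cv2.connectedComponentsWithStats(mk.astype(np.uint8));j=1+st[1:,4].argmax()
        ys,xs=np.nonzero(l==j)
        q=np.array([hit(cam,(v,u),12)[:2] for u,v in zip(xs[::3],ys[::3])],np.float32)
        c,sz,an=cv2.minAreaRect(q);print(cam,n,c,sz,an)
E
```

```text
top cap 245.5443572998047 243.79237365722656 (33.70344161987305, 34.33580017089844) [478.4 107.3  82. ]
top cap 378.8033447265625 244.21473693847656 (33.530513763427734, 34.3106575012207) [477.7 -73.4  82. ]
top green (601.446533203125, -196.82568359375) (111.46406555175781, 182.25570678710938) 10.132840156555176Traceback (most recent call last):
  File "<stdin>", line 14, in <module>
  File "h.py", line 17, in hit
    o,d=ray(cam,at,T);return o+d*(z-o[2])/d[2]
        ~~~^^^^^^^^^^
  File "h.py", line 7, in ray
    m=camera_model(cam)
ValueError: time passes only in moves, steps and waits
```

```bash
sed -i 's/^import numpy as np, cv2/import numpy as np, cv2, functools, bench\ncamera_model=functools.lru_cache(None)(bench.camera_model)/' h.py; python3 - <<'E'
from h import *
for cam in('top','scene'):
    i=cv2.imread(f'pics/{cam}0.png').astype(int);b,g,r=i[...,0],i[...,1],i[...,2]
    for n,mk in(('green',(g>90)&(r<60)&(b<90)),('orange',(r>190)&(b<60)&(g>70)&(g<170))):
        k,l,st,ce=cv2.connectedComponentsWithStats(mk.astype(np.uint8));j=1+st[1:,4].argmax()
        ys,xs=np.nonzero(l==j)
        q=np.array([hit(cam,(v,u),15)[:2] for u,v in zip(xs[::3],ys[::3])],np.float32)
        c,sz,an=cv2.minAreaRect(q);print(cam,n,c,sz,an)
s=sense();T=tool_T(s)
for y,p in((0,(478.5,107.5)),(0,(478.5,-73.5))):
    for z in(150,31):
        d=T[:3,:3].T@(np.array([*p,z])-T[:3,3]);print(p,z,(d/10).round(2))
E
```

```text
top green (600.5133056640625, -195.9017333984375) (110.97271728515625, 181.4521942138672) 10.132789611816406
top orange (626.71728515625, 172.91165161132812) (177.7205352783203, 103.65770721435547) 78.77667236328125
scene green (601.0341796875, -195.12159729003906) (109.99185180664062, 180.33396911621094) 10.176623344421387
scene orange (627.7604370117188, 174.76416015625) (178.99069213867188, 109.17682647705078) 78.64155578613281
(478.5, 107.5) 150 [-33.36  41.2    8.12]
(478.5, 107.5) 31 [-33.36  41.2   20.02]
(478.5, -73.5) 150 [-50.35  47.45   8.12]
(478.5, -73.5) 31 [-50.35  47.45  20.02]
```

>>> apply_moves(targets="0 0 0.13 -2.7 3.4 0.4 8.5; 0 0 0.26 -5.4 6.8 0.8 8.5; 0 0 0.39 -8.1 10.2 1.2 8.5; 0 0 0.52 -10.8 13.6 1.6 8.5; 0 0 0.65 -13.5 17 2 8.5", force=30)

```text
time: 0.9
tool_pos: [320.7, 376.2, 211.3]
tcp_rot: [-180.0, -0.0, 32.3]
ft_force: [0.3, 0.7, -0.3]
finger_gap: 85.2
```

```bash
cat > d.py <<'E'
from h import *
import sys
x,y,z,yaw=map(float,sys.argv[1:5])
s=sense();T=tool_T(s)
G=R.from_euler('xyz',[180,0,yaw],degrees=True).as_matrix()
print('t',round(s['time'],2),'pos',s['tool_pos'].round(1),s['tcp_rot'].round(1),'F',s['ft_force'].round(2),'gap',round(s['finger_gap'],1))
print('turn',R.from_matrix(T[:3,:3].T@G).as_rotvec().round(3),'shift',(T[:3,:3].T@(np.array([x,y,z])-T[:3,3])/10).round(2))
E
python3 d.py 478.5 107.5 180 10
```

```text
t 0.9 pos [320.7 376.2 211.3] [-180.    -0.    32.3] F [ 0.3   0.69 -0.34] gap 85.2
turn [-0.    -0.001  0.389] shift [-1.   31.14  3.13]
```

>>> apply_moves(targets="0 0 0.08 -0.1 4.4 0.5 8.5; 0 0 0.16 -0.3 8.8 1 8.5; 0 0 0.24 -0.5 13.2 1.6 8.5; 0 0 0.32 -0.7 17.6 2.3 8.5; 0 0 0.39 -0.8 21.5 3.1 8.5")

```text
time: 1.4
tool_pos: [430.0, 190.2, 180.6]
tcp_rot: [-180.0, -0.1, 10.0]
ft_force: [1.5, 0.4, 0.7]
finger_gap: 85.0
```

```bash
python3 d.py 478.5 107.5 180 10; python3 - <<'E'
from h import *
i=save('wrist','w1.png')
E
```

```text
t 1.4 pos [430.  190.2 180.6] [-1.8e+02 -1.0e-01  1.0e+01] F [1.47 0.44 0.68] gap 85.0
turn [-0.    -0.001 -0.   ] shift [3.34 8.99 0.06]
```

View pics/w1.png

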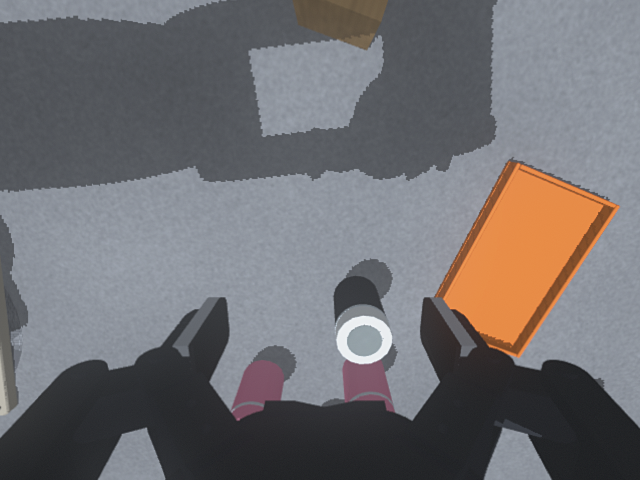

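The wrist view shows the black capsule with its white cap centred near (col 364, row 340), with pink ones behind it and the orange tray on the right.

```bash
python3 - <<'E'
from h import *
T=tool_T(sense());print(hit('wrist',(340,364),82,T))
E
```

```text
[479.62303219 106.18248017  82.        ]
```

>>> apply_moves(targets="0 0 0 1.1 3 0 8.5; 0 0 0 2.2 6 0 8.5; 0 0 0 3.3 8.9 0 8.5; 0 0 0 3.3 8.9 0 8.5; 0 0 0 3.3 8.9 0 8.5")

```text
time: 1.95
tool_pos: [477.4, 110.1, 180.3]
tcp_rot: [-180.0, 0.0, 10.1]
ft_force: [-0.2, 0.9, -0.3]
finger_gap: 84.9
```

```bash
python3 d.py 478.5 107.5 31 10
```

```text
t 1.95 pos [477.4 110.1 180.3] [-180.     0.    10.1] F [-0.23  0.87 -0.31] gap 84.9
turn [-0.     0.     0.002] shift [ 0.07  0.28 14.93]
```

>>> apply_moves(targets="0 0 0 0.1 0.3 3.5 8.5; 0 0 0 0.1 0.3 7 8.5; 0 0 0 0.1 0.3 10.5 8.5; 0 0 0 0.1 0.3 13.5 8.5; 0 0 0 0.1 0.3 14.9 8.5")

```text
time: 2.45
tool_pos: [476.1, 108.5, 28.3]
tcp_rot: [-180.0, 0.3, 10.3]
ft_force: [-0.5, 0.0, -0.2]
finger_gap: 85.5
```

>>> apply_moves(targets="0 0 0 0 0 0 8.5; 0 0 0 0 0 0 4; 0 0 0 0 0 0 4; 0 0 0 0 0 0 4; 0 0 0 0 0 0 4", force=30)

```text
time: 2.95
tool_pos: [480.5, 107.9, 33.5]
tcp_rot: [180.0, -0.2, 10.2]
ft_force: [-0.5, 0.5, 5.9]
finger_gap: 47.6
```

>>> apply_moves(targets="0 0 0 0 0 0 4; 0 0 0 0 0 0 4; 0 0 0 0 0 0 4; 0 0 0 0 0 0 4; 0 0 0 0 0 0 4")

```text
time: 3.45
tool_pos: [480.5, 107.9, 33.5]
tcp_rot: [-180.0, -0.2, 10.2]
ft_force: [-2.0, -0.0, 4.8]
finger_gap: 47.8
```

```bash
python3 d.py 479 107 180 10
```

```text
t 3.45 pos [480.5 107.9  33.5] [-180.    -0.2   10.2] F [-1.97 -0.01  4.77] gap 47.8
turn [-0.    -0.004  0.003] shift [ -0.11   0.06 -14.65]
```

>>> apply_moves(targets="0 0 0 0 0 -0.3 4; 0 0 0 0 0 -1.2 4; 0 0 0 0 0 -3 4; 0 0 0 0 0 -5 4; 0 0 0 0 0 -7 4")

```text
time: 3.95
tool_pos: [478.9, 107.5, 102.8]
tcp_rot: [180.0, -0.0, 10.2]
ft_force: [0.4, -0.3, -0.3]
finger_gap: 47.4
```

>>> apply_moves(targets="0 0 0 0 0 -1 4; 0 0 0 0 0 -1.5 4; 0 0 0 0 0 -1.5 4; 0 0 0 0 0 -1.5 4; 0 0 0 0 0 -1.5 4")

```text
time: 4.45
tool_pos: [478.0, 107.5, 115.1]
tcp_rot: [-180.0, 0.1, 10.2]
ft_force: [-0.2, -0.5, -1.1]
finger_gap: 47.6
```

>>> apply_moves(targets="0 0 0 0 0 0 4; 0 0 0 0 0 0 4; 0 0 0 0 0 0 4; 0 0 0 0 0 0 4; 0 0 0 0 0 0 4")

```text
time: 4.95
tool_pos: [478.9, 107.6, 116.3]
tcp_rot: [-180.0, 0.0, 10.2]
ft_force: [-0.4, -0.1, -0.2]
finger_gap: 47.4
```

```bash
python3 d.py 635 216 140 -11.3; python3 d.py 601 -195 140 10.1
```

```text
t 4.95 pos [478.9 107.6 116.3] [-180.     0.    10.2] F [-0.36 -0.07 -0.18] gap 47.4
turn [-0.     0.     0.375] shift [17.29 -7.91 -2.37]
t 4.95 pos [478.9 107.6 116.3] [-180.     0.    10.2] F [-0.36 -0.07 -0.18] gap 47.4
turn [-0.     0.     0.002] shift [ 6.66 31.94 -2.37]
```

Capsule 1 is held (47 mm) and the wrist reads about 0.2–1 N, so it is empty and goes to the orange tray.

>>> apply_moves(targets="0 0 0.04 1.2 -0.5 0 4; 0 0 0.1 3.5 -1.6 0 4; 0 0 0.17 6.5 -3 0 4; 0 0 0.23 9.5 -4.4 0 4; 0 0 0.28 12.5 -5.7 0 4")

```text
time: 5.45
tool_pos: [592.8, 186.6, 116.2]
tcp_rot: [-180.0, -0.0, -6.0]
ft_force: [0.2, -0.2, 0.3]
finger_gap: 47.2
```

```bash
python3 d.py 636 216 116 -11.3
```

```text
t 5.45 pos [592.8 186.6 116.2] [-180.   -0.   -6.] F [ 0.16 -0.19  0.31] gap 47.2
turn [-0.    -0.     0.093] shift [ 3.99 -3.37  0.02]
```

>>> apply_moves(targets="0 0 0.04 1.7 -1.4 0 4; 0 0 0.08 3 -2.6 0 4; 0 0 0.093 4 -3.4 0 4; 0 0 0.093 4 -3.4 0 4; 0 0 0.093 4 -3.4 0 4")

```text
time: 5.95
tool_pos: [634.7, 215.4, 115.8]
tcp_rot: [180.0, 0.0, -11.1]
ft_force: [-0.4, 0.1, -0.4]
finger_gap: 47.6
```

```bash
python3 - <<'E'
from h import *
f=[]
for k in range(8): snapshot('wrist'); f.append(sense()['ft_force'])
print(np.mean(f,0),np.std(f,0))
save('scene','s1.png')
cv2.imwrite('pics/s1c.png',cv2.imread('pics/s1.png')[80:440,220:620])
E
python3 d.py 636 216 40 -11.3
```

```text
[-0.28445656  0.07923566 -1.04905062] [0.39808447 0.67437997 0.32339098]
t 6.4 pos [635.  215.4 116.5] [-180.    -0.   -11.2] F [1.18 0.05 0.13] gap 47.4
turn [-0.    -0.     0.002] shift [ 0.09 -0.08  7.65]
```

View pics/s1c.png

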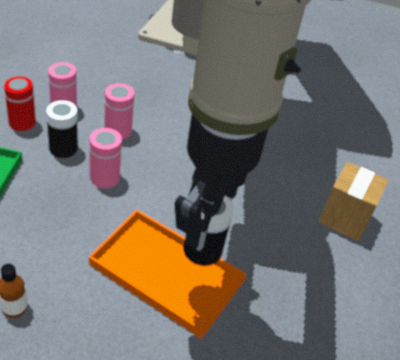

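The picture shows the capsule held upright over the far end of the orange tray. The mean wrist force of about -1 N means empty. I'll lower it now.

>>> apply_moves(targets="0 0 0 0.1 0 1.5 4; 0 0 0 0.1 0 3.5 4; 0 0 0 0.1 0 5.5 4; 0 0 0 0.1 0 6.8 4; 0 0 0 0.1 0 7.3 4")

```text
time: 6.9
tool_pos: [634.3, 214.9, 40.3]
tcp_rot: [179.9, 0.2, -11.2]
ft_force: [-0.3, -0.4, -0.6]
finger_gap: 47.9
```

>>> apply_moves(targets="0 0 0 0 0 0.1 4; 0 0 0 0 0 0.2 4; 0 0 0 0 0 0.3 4; 0 0 0 0 0 0.4 4; 0 0 0 0 0 0.4 4")

```text
time: 7.4
tool_pos: [636.3, 215.4, 39.8]
tcp_rot: [-180.0, -0.0, -11.2]
ft_force: [-0.2, 0.5, -0.1]
finger_gap: 47.6
```

>>> apply_moves(targets="0 0 0 0 0 0.05 4; 0 0 0 0 0 0.1 4; 0 0 0 0 0 0.1 4; 0 0 0 0 0 0.1 4; 0 0 0 0 0 0.1 4")

```text
time: 7.9
tool_pos: [636.0, 215.3, 38.3]
tcp_rot: [180.0, 0.0, -11.2]
ft_force: [0.5, -0.5, -0.2]
finger_gap: 47.6
```

>>> apply_moves(targets="0 0 0 0 0 0.05 4; 0 0 0 0 0 0.1 4; 0 0 0 0 0 0.15 4; 0 0 0 0 0 0.15 4; 0 0 0 0 0 0.15 4")

```text
time: 8.4
tool_pos: [636.1, 215.4, 37.6]
tcp_rot: [-180.0, -0.0, -11.2]
ft_force: [-2.6, -0.7, 5.4]
finger_gap: 47.5
```

Contact felt (5 N up). I'll release and retreat upward.

>>> apply_moves(targets="0 0 0 0 0 0 5.2; 0 0 0 0 0 0 6.5; 0 0 0 0 0 0 8.5; 0 0 0 0 0 0 8.5; 0 0 0 0 0 0 8.5")

```text
time: 8.9
tool_pos: [636.0, 215.3, 36.6]
tcp_rot: [180.0, 0.0, -11.2]
ft_force: [0.3, 0.8, -0.3]
finger_gap: 85.0
```

>>> apply_moves(targets="0 0 0 0 0 -2 8.5; 0 0 0 0 0 -5 8.5; 0 0 0 0 0 -9 8.5; 0 0 0 0 0 -12 8.5; 0 0 0 0 0 -14.5 8.5")

```text
time: 9.4
tool_pos: [636.7, 215.5, 184.4]
tcp_rot: [-179.9, -0.1, -11.2]
ft_force: [0.4, 0.1, 0.2]
finger_gap: 85.6
```

```bash
python3 d.py 478 -74.5 180 -5
```

```text
t 9.4 pos [636.7 215.5 184.4] [-1.799e+02 -1.000e-01 -1.120e+01] F [0.36 0.13 0.18] gap 85.6
turn [-0.001 -0.002 -0.108] shift [-9.95 31.53  0.39]
```

>>> apply_moves(targets="0 0 -0.02 -1.4 4.4 0 8.5; 0 0 -0.04 -2.8 8.8 0 8.5; 0 0 -0.07 -4.2 13.2 0 8.5; 0 0 -0.09 -5.6 17.6 0.2 8.5; 0 0 -0.108 -7.2 22 0.4 8.5")

```text
time: 9.9
tool_pos: [521.9, 12.1, 177.9]
tcp_rot: [180.0, -0.0, -4.9]
ft_force: [0.9, -0.4, 0.1]
finger_gap: 85.1
```

```bash
python3 - <<'E'
from h import *
for k in range(3): snapshot('wrist')
T=tool_T(sense())
i=save('wrist','w2.png').astype(int)
m=(i.min(2)>170).astype(np.uint8)
k,l,st,ce=cv2.connectedComponentsWithStats(m)
for j in range(1,k):
    if st[j,4]>300:
        ys,xs=np.nonzero(l==j);(cx,cy),ax,_=cv2.fitEllipse(cv2.convexHull(np.c_[xs,ys].astype(np.int32)))
        print(st[j],cx,cy,ax,hit('wrist',(cy,cx),82,T).round(1))
E
python3 d.py 478 -74.5 180 -5
```

```text
[ 253  316   57   49 1300] 280.8056640625 340.0529479980469 (48.33146286010742, 56.61735153198242) [478.5 -70.   82. ]
t 10.1 pos [522.6  12.7 178.1] [-180.    -0.    -5.1] F [-0.37  0.5  -0.17] gap 85.2
turn [-0.    -0.001 -0.002] shift [-3.66  9.08 -0.2 ]
```

View pics/w2.png

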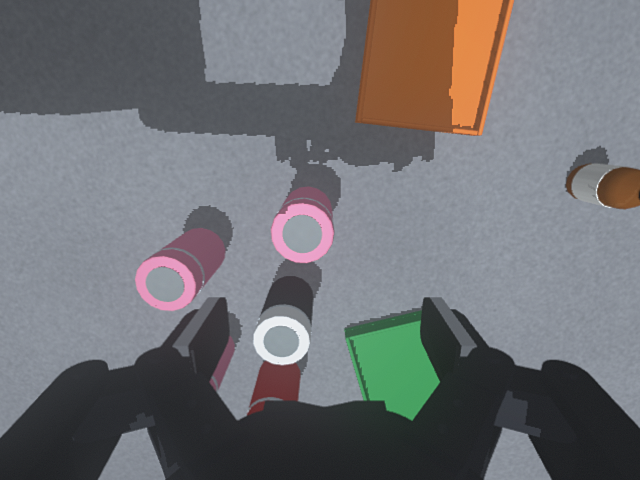

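The white cap sits at (col 281, row 340), which gives (478.5, -72) when averaged with the top camera. The fingers have room fore and aft of it.

>>> apply_moves(targets="0 0 0 -1.2 3 0 8.5; 0 0 0 -2.4 6 0 8.5; 0 0 0 -3.6 8.8 0 8.5; 0 0 0 -3.6 8.8 0 8.5; 0 0 0 -3.6 8.8 0 8.5")

```text
time: 10.6
tool_pos: [480.1, -70.6, 178.2]
tcp_rot: [-180.0, -0.1, -5.0]
ft_force: [-0.7, -0.8, -0.3]
finger_gap: 84.7
```

```bash
python3 d.py 478.5 -72 32 -5
```

```text
t 10.6 pos [480.1 -70.6 178.2] [-1.8e+02 -1.0e-01 -5.0e+00] F [-0.73 -0.83 -0.26] gap 84.7
turn [-0.    -0.001 -0.   ] shift [-0.16  0.16 14.62]
```

>>> apply_moves(targets="0 0 0 -0.1 0.2 3.5 8.5; 0 0 0 -0.1 0.2 7 8.5; 0 0 0 -0.1 0.2 10.5 8.5; 0 0 0 -0.1 0.2 13.5 8.5; 0 0 0 -0.1 0.2 14.6 8.5")

```text
time: 11.1
tool_pos: [476.4, -70.9, 28.5]
tcp_rot: [-179.9, 0.3, -4.9]
ft_force: [-0.5, -0.6, 0.1]
finger_gap: 85.0
```

>>> apply_moves(targets="0 0 0 0 0 0 8.5; 0 0 0 0 0 0 4; 0 0 0 0 0 0 4; 0 0 0 0 0 0 4; 0 0 0 0 0 0 4", force=35)

```text
time: 11.6
tool_pos: [479.4, -73.2, 33.9]
tcp_rot: [180.0, -0.2, -5.0]
ft_force: [-3.5, 0.8, 6.9]
finger_gap: 47.5
```

>>> apply_moves(targets="0 0 0 0 0 0 4; 0 0 0 0 0 0 4; 0 0 0 0 0 0 4; 0 0 0 0 0 0 4; 0 0 0 0 0 0 4")

```text
time: 12.1
tool_pos: [479.4, -73.2, 33.9]
tcp_rot: [180.0, -0.2, -5.0]
ft_force: [-3.4, 1.3, 7.0]
finger_gap: 47.6
```

>>> apply_moves(targets="0 0 0 0 0 -0.3 4; 0 0 0 0 0 -1.2 4; 0 0 0 0 0 -3 4; 0 0 0 0 0 -5 4; 0 0 0 0 0 -7 4")

```text
time: 12.6
tool_pos: [477.8, -73.0, 102.9]
tcp_rot: [-180.0, 0.0, -5.0]
ft_force: [-0.2, -0.4, -3.9]
finger_gap: 47.5
```

>>> apply_moves(targets="0 0 0 0 0 -2 4; 0 0 0 0 0 -4 4; 0 0 0 0 0 -5 4; 0 0 0 0 0 -5 4; 0 0 0 0 0 -5 4")

```text
time: 13.1
tool_pos: [477.8, -72.9, 151.3]
tcp_rot: [-180.0, 0.0, -5.0]
ft_force: [0.5, 0.4, -4.9]
finger_gap: 47.2
```

```bash
python3 - <<'E'
from h import *
f=[]
for k in range(8): snapshot('wrist'); f.append(sense()['ft_force'])
print(np.mean(f,0),np.std(f,0))
E
python3 d.py 601 -195.5 150 10.1;python3 d.py 619.8 133.3 150 -11.3
```

```text
[ 0.18399764 -0.0084417  -4.37851509] [0.32463165 0.45511526 0.41218717]
t 13.5 pos [477.8 -72.9 151.3] [-180.    0.   -5.] F [-0.06  0.08 -4.04] gap 47.3
turn [-0.     0.001 -0.263] shift [13.34 11.14  0.12]
t 13.5 pos [477.8 -72.9 151.3] [-180.    0.   -5.] F [-0.06  0.08 -4.04] gap 47.3
turn [-0.     0.001  0.11 ] shift [ 12.35 -21.78   0.12]
```

Capsule 2 weighs 4.4 N, so it is full and goes to the green tray (its centre).

>>> apply_moves(targets="0 0 -0.03 1 0.8 0 4; 0 0 -0.08 3 2.5 0 4; 0 0 -0.14 5.5 4.6 0 4; 0 0 -0.19 8 6.7 0 4; 0 0 -0.23 10.5 8.8 0 4")

```text
time: 14.0
tool_pos: [575.8, -170.6, 151.4]
tcp_rot: [-180.0, 0.0, 8.3]
ft_force: [-0.3, -0.1, -4.1]
finger_gap: 47.5
```

```bash
python3 d.py 601 -195.5 150 10.1
```

```text
t 14.0 pos [ 575.8 -170.6  151.4] [-180.     0.     8.3] F [-0.32 -0.09 -4.1 ] gap 47.5
turn [-0.     0.    -0.031] shift [2.13 2.82 0.14]
```

>>> apply_moves(targets="0 0 -0.02 1 1.4 0 4; 0 0 -0.03 1.7 2.3 0 4; 0 0 -0.03 2.1 2.8 0 4; 0 0 -0.03 2.1 2.8 1 4; 0 0 -0.03 2.1 2.8 2.5 4")

```text
time: 14.5
tool_pos: [600.2, -194.4, 126.7]
tcp_rot: [180.0, -0.1, 9.9]
ft_force: [0.2, 0.3, -3.1]
finger_gap: 47.3
```

>>> apply_moves(targets="0 0 0 0 0 2 4; 0 0 0 0 0 4 4; 0 0 0 0 0 6 4; 0 0 0 0 0 7.5 4; 0 0 0 0 0 8.2 4")

```text
time: 15.0
tool_pos: [597.8, -193.3, 41.7]
tcp_rot: [-179.9, 0.2, 9.9]
ft_force: [-0.8, 0.4, -4.0]
finger_gap: 47.0
```

>>> apply_moves(targets="0 0 0 0 0 0.1 4; 0 0 0 0 0 0.2 4; 0 0 0 0 0 0.2 4; 0 0 0 0 0 0.2 4; 0 0 0 0 0 0.2 4")

```text
time: 15.5
tool_pos: [600.3, -194.7, 43.7]
tcp_rot: [180.0, -0.1, 9.9]
ft_force: [0.0, 0.7, -2.9]
finger_gap: 47.0
```

```bash
python3 d.py 601 -195.5 38 10.1
```

```text
t 15.5 pos [ 600.3 -194.7   43.7] [ 1.8e+02 -1.0e-01  9.9e+00] F [ 0.01  0.71 -2.86] gap 47.0
turn [ 0.001 -0.001 -0.003] shift [0.05 0.09 0.57]
```

>>> apply_moves(targets="0 0 0 0 0 0.15 4; 0 0 0 0 0 0.3 4; 0 0 0 0 0 0.4 4; 0 0 0 0 0 0.4 4; 0 0 0 0 0 0.4 4")

```text
time: 16.0
tool_pos: [599.8, -194.4, 38.7]
tcp_rot: [-180.0, 0.0, 9.9]
ft_force: [1.0, -0.5, -4.1]
finger_gap: 47.7
```

>>> apply_moves(targets="0 0 0 0 0 0.05 4; 0 0 0 0 0 0.1 4; 0 0 0 0 0 0.15 4; 0 0 0 0 0 0.15 4; 0 0 0 0 0 0.15 4")

```text
time: 16.5
tool_pos: [599.9, -194.6, 38.0]
tcp_rot: [180.0, -0.0, 9.9]
ft_force: [-3.9, 1.2, 6.1]
finger_gap: 47.3
```

Contact felt; I'll release and retreat.

>>> apply_moves(targets="0 0 0 0 0 0 5.2; 0 0 0 0 0 0 6.5; 0 0 0 0 0 0 8.5; 0 0 0 0 0 0 8.5; 0 0 0 0 0 0 8.5")

```text
time: 17.0
tool_pos: [599.9, -194.5, 37.3]
tcp_rot: [180.0, -0.0, 9.9]
ft_force: [0.3, 0.1, -0.2]
finger_gap: 84.8
```

>>> apply_moves(targets="0 0 0 0 0 -2 8.5; 0 0 0 0 0 -5 8.5; 0 0 0 0 0 -9 8.5; 0 0 0 0 0 -12 8.5; 0 0 0 0 0 -14.5 8.5")

```text
time: 17.5
tool_pos: [600.5, -194.7, 184.9]
tcp_rot: [179.9, -0.1, 9.9]
ft_force: [-0.2, 0.5, -0.3]
finger_gap: 84.9
```

>>> apply_moves(targets="0 0 0 -4 0 0 8.5; 0 0 0 -8 0 0 8.5; 0 0 0 -12 0 0 8.5; 0 0 0 -15 0 0 8.5; 0 0 0 -15 0 0 8.5")

```text
time: 18.0
tool_pos: [449.2, -220.8, 182.0]
tcp_rot: [-180.0, 0.1, 9.8]
ft_force: [0.3, 0.1, -0.1]
finger_gap: 85.0
```

```bash
python3 - <<'E'
from h import *
snapshot('top');print(sense()['ft_force'])
save('scene','s2.png')
for q in place_of('scene','capsule_a'): print(q,hit('scene',q['at'],4).round(0))
E
```

```text
[ 0.68427244 -0.29872249  0.13924264]
{'at': [369.5, 413.5], 'confidence': 0.9} [640. 219.   4.]
{'at': [256.9, 326.0], 'confidence': 0.89} [508.  24.   4.]
{'at': [203.5, 242.0], 'confidence': 0.89} [ 460. -162.    4.]
{'at': [211.2, 340.2], 'confidence': 0.87} [399.  -4.   4.]
{'at': [246.0, 177.0], 'confidence': 0.84} [ 598. -197.    4.]
{'at': [185.1, 281.9], 'confidence': 0.78} [ 384. -127.    4.]
{'at': [351.5, 382.0], 'confidence': 0.52} [632. 171.   4.]
```

View pics/s2.png

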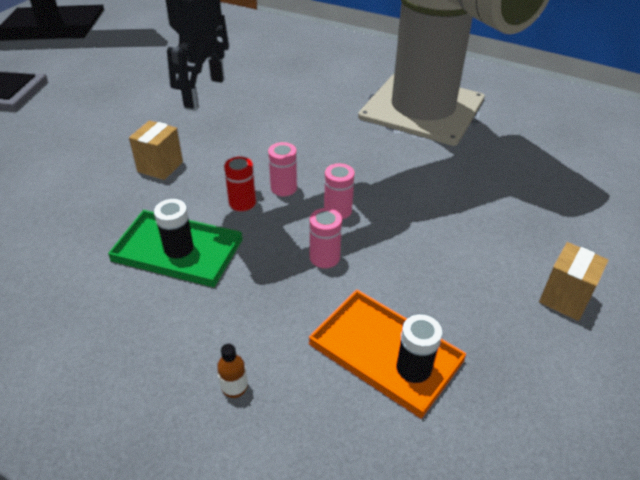

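Both capsules stand upright in their trays: green at (176,240), orange at (418,360). The gripper is clear.

```bash
python3 -c "
from bench import *
print(hand_in())"
```

```text
the job is handed in; nothing more can be done
None
```

I lifted both capsules, sorted them by weight and handed the job in at about 18 s of the 61 s limit.

- **Empty capsule:** it pulled about 1 N on average. It now stands in the orange tray, about 42 mm from the centre along the tray's length.
- **Full capsule:** it pulled about 4.4 N. It now stands at the centre of the green tray.

I lowered each until I felt contact (5–6 N), then opened the fingers and backed away upwards.

The last picture showed both upright in their trays with the gripper clear and the other objects still standing. The measured positions, (640, 219) and (598, -197) mm, were within about 5 mm of where I aimed.

Two readings did not fully agree. The light capsule's single readings scattered from about -1.1 to +0.3 N because of sensor noise, so I averaged eight; empty and full were still clearly apart. In locating the full capsule before the grasp, the wrist and top cameras differed by about 3 mm, so I used the average.

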